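Switch on the tray station inside its lidded control case

ROBOT

A 6-joint arm with a two-finger parallel gripper is mounted at the origin on the work surface. World frame = base frame: x ahead of the robot, y to its left, z up, the work surface at z = 0. Lengths are in m, angles in rad, forces in N, time in s.
With the tool pointing down it reaches from about 0.375 to 0.9 m from the base axis. Payload 3.1 kg.
Tool frame: the origin (TCP) lies on the centre line of the jaws, within the pads' length; the fingertips stand robot.tcp_to_tips ahead of it and the grasp point (between the pads) lies 3 mm ahead of it (robot.tcp_to_tips is the distance from the TCP to the fingertips, in m); z points along the fingers, y is the line along which they close (so a half turn about z gives the same grasp; the last joint's range is limited). The gripper opens to 87 mm and grips with 3 to 60 N. Pads are 19 mm wide; open, the fingers measure 117 mm over their backs; the gripper's body (75 mm by 190 mm) begins 51 mm behind the grasp point.
Start: joints at [1.01, 0.527, 1.433, -0, 1.181, -0.178], TCP at [0.233, 0.58, 0.245] pointing down, gripper open.
Joint ranges: [-3.08, 3.08], [-0.75, 2.2], [0.22, 2.44], [-1.43, 4.57], [0, 2.65], [-2.85, 2.85]. Speed limits (rad/s): [2.79, 2.79, 3.14, 3.14, 3.14, 3.14].

INTERFACE

Orientations are given as a unit quaternion [x, y, z, w].
In Python, from rig import robot gives the robot as it stands. The module is installed in compiled form; this text tells all that it offers.
- The arm moves only by the shell command python3 -m jog 'ROWS' [FORCE]. ROWS is JSON, one flat list of numbers, 5 for each row, row after row: the finger opening in m, from 0 to 0.087, then the shift along the tool's x, y, z in m, then the turn about the tool's z in units of 10 degrees (1.0 is 10 degrees). In form: [claw, x, y, z, roll, claw, x, y, z, roll, ...]. A call has 1 to 20 rows; each row shifts and turns the commanded pose from where the row before left it, along the tool's axes as they then stand; what a row does not reach is not made up. A row lasts 1/8 s, in which the tool goes at most 62.5 mm and 10.7 degrees, less where a joint would pass 70% of its speed; a pose out of reach is approached as far as the arm can. A call with a gripper value outside its range is refused whole. The fingers move at their own pace and stop on an object; FORCE is the grip in N (left out, the last holds). Time passes only in rows, so rows that do not move let the fingers close. It gives the time, the measured TCP pose, the force, the opening and the grip force at its end, in the units of the state.
- robot.get_obs(): the state, without advancing time (a new reading comes with each control period).
- robot.camera(name): name is "scene" or "side" or "wrist"; returns the picture (384x512x3 uint8, blue, green, red); there is no depth.
- robot.camera_model(name): a dict with "fx", "fy", "cx", "cy" (pixels), "distortion" ([k1, k2, p1, p2, k3] as OpenCV has them; the pictures are not rectified), "R" (3x3) and "t" (3): a world point X has camera coordinates R X + t; the wrist camera has in their place "tool_from_camera" (4x4, takes a point from camera to tool coordinates, whose origin is the TCP and whose axes are the flange's). Camera axes: x right, y down, z forward; pixel columns grow to the right and rows downward; lengths in m; the calibration is good to about 2 mm. A picture is of the moment at which its call begins: read the wrist's pose just before it. camera_model takes no time and is no camera call.
- robot.hand_in(): hands the job in; it is judged then, once.
Trained networks look in the newest picture that a camera, given by its name, has taken for a name from the list of things; names that differ only in an ending like _2 or _b are one class to them, and where a whole thing is asked for, a point or a joint stands for the part that bears it (a point fixed in the world has none). Each returns a list of dicts, best first, with "conf" (0 to 1); they miss things now and then, are a little off and sometimes report something else, mostly with a low value. They report only what shows in the picture. A call takes as long as a camera call.
- robot.look_for(camera, label): "extent" ([centre column, centre row, width, height] in pixels, round what is visible of it).
- robot.outline_of(camera, label): "region" (384x512 bool, what is visible of it) and "extent" ([centre column, centre row, width, height] in pixels, round what is visible of it).
The state is a dict: "time": time; "q": joint angles; "joint_velocities": joint speeds; "joint_torque": joint torques, N m; "position": TCP position; "tool_rot": TCP orientation; "ft_force": force on the tool from outside, world axes, zero at the start; "moment": the same for the moment, N m; "grip_width": finger opening in m; "grip_force": force on a finger pad.
Only numpy, scipy, OpenCV 4.12 (cv2) and the standard library are available. Lean on these libraries where they do the work, as an engineer would, in place of code of your own. Each camera call takes 0.05 s, during which the arm holds its last target. There are 200 camera calls.

TASK

Raise the lid of the grey control case until its folding stay locks and holds it up by itself, then throw the toggle switch inside all the way over to its other side. Then break the stay at its knuckle and lower the lid, without slamming it, until it is fully shut, leaving the switch thrown and the fittings, wrench and small bin where they are.

Things in the scene. Friction and masses are not known exactly. Their poses are not given: they have to be found in the camera images.
- case: Fixed grey metal control case, 180 (x) x 240 (y) x 90 mm high, walls 4 mm, open on top under an aluminium lid. Origin: centre of its underside, on the table. Its own +x points to the hinge side (away from the robot), +y to its left, z up. A terminal row 38 mm high stands inside along the hinge side (case x from 55 to 77 mm).
- lid (a joint): Lid angle (rad): 0 = shut, grows as it opens. 5 mm plate, 0.38 kg, hinged along the case's y at case x = 90, z = 90 mm. The stay is dead straight at 1.40, the furthest the lid goes; once locked the lid rests at 1.38. With the stay unlocked, a damped hinge: below about 0.8 it sinks shut by itself in 3 to 5 s; about 2 N at the handle lifts it.
- handle (a point): Middle of the lid's handle: a round bar 10 mm thick, 100 mm long along the case's y, on two legs 28 mm in front of the lid's front edge; a fingertip fits under it or behind it. It lies 208 mm from the hinge line, 92 mm above the table when shut, and swings with the lid.
- knuckle (a point): Press point on the stay's knuckle: on the axis of a steel pin 16 mm thick, 50 mm long, sticking out along the case's -y from the stay's middle joint. The point lies 49 mm outside the case's right (-y) wall, the pin's free end 62 mm outside. In the case's frame it is at x = 60, z = 82 mm with the lid shut and x = 19, z = 140 mm when locked; it moves on a circle about the foot pin.
- stay (a joint): Angle of the stay's middle joint (rad): 0 = folded (lid shut), 2.83 = straight, 3.08 = locked on its stop, past straight, knuckle bulging forward and up. A light spring helps it into lock. To break it, push the knuckle pin towards the hinge side and down (1 to 3 N) and keep on: let go above about 2.1 it springs back into lock; below 1.2 the lid sinks by itself.
- switch_base: Fixed block of the toggle switch on the floor of the case, 70 (x) x 50 (y) x 25 mm, underside 4 mm above the table, a 26 mm thick axle along its y across its top. The lever leans to the block's own -x when off and is thrown towards the block's own +x; that direction points roughly to the left of the case.
- switch_tip (a point): Centre of the black ball (26 mm) at the end of the switch lever; the lever is a 10 mm steel rod, 45 mm from its pivot (26 mm above the table over the block's middle) to the ball centre.
- switch (a joint): Angle of the switch lever (rad): 0 = off (leaning 0.5 rad to the block's -x), 1.0 = fully thrown (leaning 0.5 rad to +x). Stays where it is left; needs about 1.5 N at the ball.
- fitting_a: Loose turned steel fitting, 26 mm across, 30 mm high, standing on the black tray to the left of the case. Leave alone.
- fitting_b: Second, equal fitting on the black tray. Leave alone.
- wrench: Loose wrench, 180 mm long, lying on the table to the right. Leave alone.
- bin: Loose grey bin, 150 x 120 x 60 mm, on the table to the right. Leave alone.
- tray: Fixed black part tray, 300 x 220 x 20 mm, to the left of the case; origin centre of underside.
- stay_lower: Lower link of the folding stay, a flat steel bar 81 mm long beside the right wall of the case. Its origin is the foot pin it turns about, at case x = -20, y = -127, z = 70 mm; at its far end is the knuckle. The upper link, as long, ends on the lid's right edge 110 mm from the hinge line.

How it is judged:
On the way, in this order (a step that is already met when the one before it is completed fails the run):
1. the lid is raised and its stay has locked (value of joint stay above 2.95 rad and value of joint lid above 1.33 rad), for 0.3 s.
2. the switch is thrown while the stay holds the lid up (value of joint switch above 0.85 rad and value of joint stay above 2.95 rad), for 0.2 s.
3. the stay is broken and the lid is coming down (value of joint stay below 2 rad and value of joint lid below 1.1 rad).
At the end, for the whole second after the job is handed in: The lid is shut (joint under 0.03 rad) and at rest with its stay folded (stay joint under 0.15 rad), and the switch is thrown (over 0.85 rad) (value of joint lid below 0.03 rad and value of joint stay below 0.15 rad and value of joint switch above 0.85 rad and linear speed of lid below 0.02 m/s); the robot touches nothing.
It fails at once if the lid slams: it comes down on the case faster than 1.5 rad/s within its last 0.4 rad (value of joint lid below 0.4 rad and velocity of joint lid below -1.5 rad/s).
It fails at once if a fitting, the wrench or the bin is displaced by more than 30 mm (distance of any of fitting_a, fitting_b, wrench, bin from where it was at the start of the episode above 0.03 m).
It also fails if it takes over 58 s, if anything falls off the work surface, if the arm or the gripper's body presses on something with over 40 N, if the wrist force passes 120 N, or if a joint passes its speed limit or range.

## Working session

There is one attempt and no reset: what is moved stays moved. The work goes in short steps, Python scripts to look and compute and a shell command to move; the robot and the scene stay as the last step left them, time stands still between calls to the robot, and variables do not carry over. Pictures are saved under pics/ and viewed, at most 14 in all, crops included, and the job is handed in when it is done.

```bash
mkdir -p pics
python3 - <<'E'
from rig import robot
import cv2,numpy as np
o=robot.get_obs(); print(o, robot.tcp_to_tips)
for c in ["scene","side"]:
    im=robot.camera(c); cv2.imwrite(f"pics/{c}0.png",im)
    m=robot.camera_model(c); print(c,m)
    for l in ["case","lid","handle","knuckle","switch_base","switch_tip","tray","wrench","bin","fitting_a","stay_lower"]:
        r=robot.look_for(c,l); print(l,[(np.round(x["extent"]).tolist(),round(x["conf"],2)) for x in r[:3]])
E
```

```text
{'time': 0.0, 'q': array([ 1.00950341e+00,  5.28462185e-01,  1.43388174e+00,  2.70980878e-07,
        1.18136339e+00, -1.78460695e-01]), 'joint_velocities': array([-5.34437923e-05,  1.32835187e-03, -8.34313581e-04,  3.65601448e-04,
       -1.48703487e-03, -3.93564000e-04]), 'joint_torque': array([-1.61853964e-04, -4.40037632e+01, -1.76592493e+01,  6.32674713e-02,
        5.81607269e-02, -1.83167340e-04]), 'position': array([0.2330575 , 0.57920327, 0.24358055]), 'tool_rot': array([ 1.90249277e-01,  9.81735247e-01, -9.85777650e-04, -3.82341511e-04]), 'ft_force': array([-0.24087777,  0.16873849,  0.26510717]), 'moment': array([-0.06271017, -0.01600814,  0.00502974]), 'grip_force': 0.0, 'grip_width': 0.08678605264318498} 0.022
scene {'fx': 366.78697740192973, 'fy': 366.78697740192973, 'cx': 260.3988424058577, 'cy': 187.479347262818, 'distortion': array([-0.08038729,  0.        ,  0.        ,  0.        ,  0.        ]), 'R': array([[ 0.78349855,  0.62106345, -0.02025379],
       [ 0.45366514, -0.59398397, -0.66435757],
       [-0.42463864,  0.51133475, -0.74714041]]), 't': array([-0.46353
[... 820 characters left out ...]
189776,  0.00837667],
       [-0.32651255,  0.58070225, -0.74577105],
       [ 0.35452105, -0.65617029, -0.66614967]]), 't': array([0.50853637, 0.22007356, 1.04171259])}
case [([235.0, 197.0, 98.0, 96.0], 0.63), ([336.0, 156.0, 16.0, 6.0], 0.63)]
lid [([236.0, 195.0, 94.0, 67.0], 0.63)]
handle [([237.0, 195.0, 96.0, 68.0], 0.78)]
knuckle [([246.0, 158.0, 22.0, 17.0], 0.55)]
switch_base [([168.0, 323.0, 166.0, 121.0], 0.2)]
switch_tip []
tray [([169.0, 323.0, 166.0, 122.0], 0.89)]
wrench [([213.0, 322.0, 11.0, 16.0], 0.41)]
bin [([300.0, 120.0, 55.0, 37.0], 0.64)]
fitting_a [([214.0, 321.0, 17.0, 16.0], 0.73), ([146.0, 318.0, 13.0, 18.0], 0.69)]
stay_lower [([247.0, 159.0, 18.0, 12.0], 0.49)]
```

Run:
```python
import cv2,numpy as np
a=cv2.imread("pics/scene0.png")[140:260,205:345]; b=cv2.imread("pics/side0.png")[125:265,165:310]
f=lambda i:cv2.resize(i,(400,int(i.shape[0]*400/i.shape[1])),interpolation=cv2.INTER_CUBIC)
a,b=f(a),f(b);h=max(a.shape[0],b.shape[0])
o=np.zeros((h,800,3),np.uint8);o[:a.shape[0],:400]=a;o[:b.shape[0],400:]=b
cv2.imwrite("pics/c0.png",o)
```

```text
(no output)
```

View pics/c0.png

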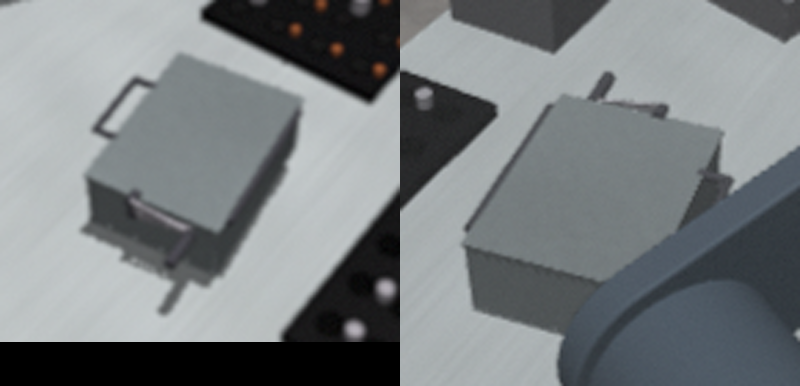

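View pics/scene0.png

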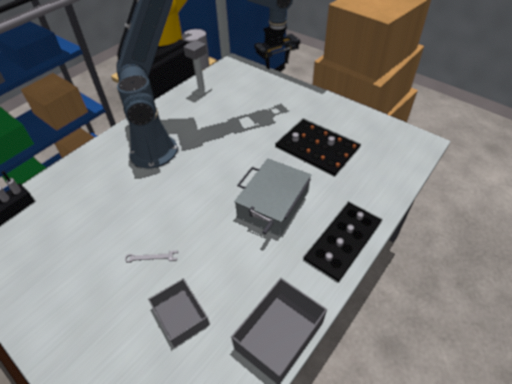

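```bash
cat > h.py <<'E'
import numpy as np,cv2
from rig import robot
from scipy.spatial.transform import Rotation as Ro
def proj(c,X):
    m=robot.camera_model(c);K=np.array([[m["fx"],0,m["cx"]],[0,m["fy"],m["cy"]],[0,0,1]])
    return cv2.projectPoints(np.array(X,float).reshape(-1,1,3),cv2.Rodrigues(m["R"])[0],m["t"],K,m["distortion"])[0][:,0]
def c2w(p,X):
    X=np.atleast_2d(X);c,s=np.cos(p[2]),np.sin(p[2])
    return np.c_[p[0]+c*X[:,0]-s*X[:,1],p[1]+s*X[:,0]+c*X[:,1],X[:,2]]
E
python3 - <<'E'
from h import *
from scipy.optimize import least_squares
L=[[-.09,.12,.095],[.09,.12,.095],[.09,-.12,.095],[-.09,-.12,.095]]
us=np.array([[268,158.5],[310.7,174.3],[282.7,220.5],[235.1,202]])
ud=np.array([[224.1,159.4],[281.7,172.8],[188.6,213.1]])
Ld=[L[2],L[3],L[1]]
f=lambda p:np.r_[(proj("scene",c2w(p,L))-us).ravel(),(proj("side",c2w(p,Ld))-ud).ravel()]
r=least_squares(f,[.6,0,0]);print(r.x,np.round(r.fun,1))
p=r.x
for n,X in dict(handle=[-.118,0,.092],kn0=[.06,-.169,.082],kn1=[.019,-.169,.14],sw=[0,0,.065]).items():print(n,c2w(p,X),proj("scene",c2w(p,X)),proj("side",c2w(p,X)))
E
```

```text
[0.58965951 0.08165796 0.17099674] [-0.9 -0.8 -0.2 -0.9 -1.4 -0.4 -0.5 -1.5 -1.1 -0.8 -0.7 -1.4 -0.9 -0.8]
handle [[0.47338046 0.06157853 0.092     ]] [[245.07007195 175.97288712]] [[278.46116561 201.50185684]]
kn0 [[ 0.67754227 -0.07466741  0.082     ]] [[266.30179039 229.7071982 ]] [[238.28330486 154.76347779]]
kn1 [[ 0.63714023 -0.08164416  0.14      ]] [[254.78380023 214.25316336]] [[250.96712629 141.84122167]]
sw [[0.58965951 0.08165796 0.065     ]] [[273.6267227 192.0481554]] [[237.15676247 198.78609033]]
```

```bash
python3 -m jog '[0.06,-0.0416,-0.0391,0,0, 0.06,-0.0416,-0.0391,0,0, 0.06,-0.0416,-0.0391,0,0, 0.06,-0.0416,-0.0391,0,0, 0.06,-0.0416,-0.0391,0,0, 0.06,-0.0416,-0.0391,0,0, 0.06,-0.0416,-0.0391,0,0, 0.06,-0.0416,-0.0391,0,0, 0.06,-0.0416,-0.0391,0,0, 0.06,-0.0416,-0.0391,0,0, 0.06,0,0,0,0.97, 0.06,0,0,0,0.97, 0.06,0,0,0,0.97, 0.06,0,0,0,0.97, 0.06,0,0,0,0.97, 0.018,0,0,0,0.97, 0.018,0,0,0,0, 0.018,0,0,0,0]' 20
python3 - <<'E'
from h import *
o=robot.get_obs();im=robot.camera("wrist");cv2.imwrite("pics/w1.png",im)
print(o["position"],o["tool_rot"],o["q"],o["grip_width"])
print(robot.camera_model("wrist"))
for l in ["handle"]:
    for x in robot.outline_of("wrist",l)[:3]: print(x["extent"],x["conf"])
E
```

```text
time: 3.45
position: [0.4733, 0.0617, 0.2446]
tool_rot: [0.643, 0.766, 0.0, 0.0]
ft_force: [0.4, 0.7, 0.5]
grip_width: 0.0379
grip_force: 0.0
[0.47329495 0.06166819 0.24462621] [6.42738510e-01 7.66085637e-01 2.67146526e-05 7.13948076e-05] [-1.05122103e-01  3.29674460e-01  1.79271663e+00 -4.16655413e-05
  1.01905330e+00 -2.79761374e-01] 0.03786856104030389
{'fx': 328.0895389236726, 'fy': 328.0895389236726, 'cx': 249.21961450128526, 'cy': 195.32470405189267, 'distortion': array([-0.07010675,  0.        ,  0.        ,  0.        ,  0.        ]), 'tool_from_camera': array([[ 1.10877254e-03, -9.52962202e-01, -3.03087137e-01,
         8.47219780e-02],
       [ 9.99999164e-01,  1.25809566e-03, -2.97425999e-04,
        -2.80225293e-04],
       [ 6.64748346e-04, -3.03086554e-01,  9.52962800e-01,
        -1.39872986e-01],
       [ 0.00000000e+00,  0.00000000e+00,  0.00000000e+00,
         1.00000000e+00]])}
[369.4, 161.6, 252.7, 233.9] 0.87
```

View pics/w1.png

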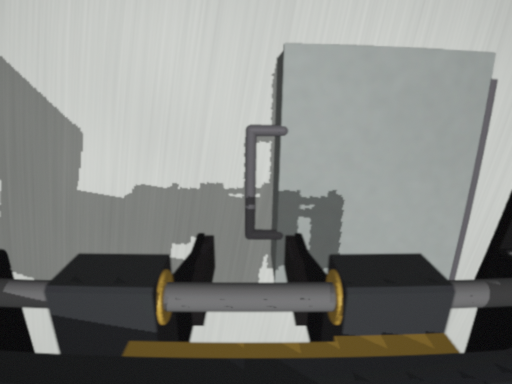

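```bash
cat >> h.py <<'E'
def ray(px,o):
    m=robot.camera_model("wrist");K=np.array([[m["fx"],0,m["cx"]],[0,m["fy"],m["cy"]],[0,0,1]])
    u=cv2.undistortPoints(np.array([[px]],float),K,m["distortion"])[0,0]
    T=m["tool_from_camera"];R=Ro.from_quat(o["tool_rot"]).as_matrix()
    d=R@(T[:3,:3]@np.r_[u,1]);c=R@T[:3,3]+o["position"];return c,d
def onz(px,z,o):
    c,d=ray(px,o);return c+d*(z-c[2])/d[2]
E
python3 - <<'E'
from h import *
o=robot.get_obs();R=Ro.from_quat(o["tool_rot"]).as_matrix()
p=[.5897,.0817,.171]
def tocase(X):
    d=X[:2]-np.array(p[:2]);c,s=np.cos(p[2]),np.sin(p[2]);return np.round([c*d[0]+s*d[1],-s*d[0]+c*d[1],X[2]],4)
for n,px,z in [("bar top",(252,130),.092),("bar bot",(250,235),.092),("FL",(284,43),.095),("RL",(496,53),.095)]:
    X=onz(px,z,o);print(n,X,tocase(X),"tool:",R.T@(X-o["position"]))
E
```

```text
bar top [0.46622062 0.11339764 0.092     ] [-0.1163  0.0522  0.092 ] tool: [0.05217031 0.00201338 0.15258423]
bar bot [0.48212615 0.01363472 0.092     ] [-0.1176 -0.0488  0.092 ] tool: [-0.04884022  0.00043306  0.15259089]
FL [0.47943084 0.18814165 0.095     ] [-0.0905  0.1237  0.095 ] tool: [0.12350508 0.02794606 0.1495802 ]
RL [0.66042407 0.21748742 0.095     ] [0.0928 0.1218 0.095 ] tool: [0.12112006 0.21128737 0.1495853 ]
```

```bash
python3 -m jog '[0.018,0.0017,0,0.02,0, 0.018,0,0,0.03,0, 0.018,0,0,0.03,0, 0.018,0,0,0.03,0, 0.018,0,0,0.016,0, 0.018,0,0,0.016,0, 0.018,0,0,0,0]' 15
python3 -m jog '[0.0,0,0,0,0, 0.0,0,0,0,0, 0.0,0,0,0,0, 0.0,0,0,0,0]' 15
```

```text
time: 4.42
position: [0.4724, 0.0634, 0.1017]
tool_rot: [0.643, 0.766, -0.001, -0.001]
ft_force: [-0.3, -0.1, 0.9]
grip_width: 0.0181
grip_force: 0.0
time: 4.92
position: [0.4737, 0.0633, 0.1031]
tool_rot: [0.644, 0.765, 0.001, 0.001]
ft_force: [1.5, 0.3, 2.4]
grip_width: 0.0092
grip_force: 15.0
```

```bash
python3 -c "
import numpy as np
t=np.linspace(0.01,1.35,20);y=-208*np.cos(t);z=208*np.sin(t)
for a in range(19):print(round((y[a+1]-y[a])/1000,4),round(-(z[a+1]-z[a])/1000,4))"
```

```text
0.0007 -0.0147
0.0017 -0.0146
0.0027 -0.0144
0.0037 -0.0142
0.0047 -0.0139
0.0057 -0.0135
0.0066 -0.0131
0.0075 -0.0126
0.0084 -0.012
0.0092 -0.0114
0.01 -0.0107
0.0107 -0.01
0.0114 -0.0092
0.012 -0.0084
0.0126 -0.0075
0.0131 -0.0066
0.0135 -0.0057
0.0139 -0.0047
0.0142 -0.0037
```

```bash
python3 -m jog '[0,0,0.0007,-0.0147,0, 0,0,0.0017,-0.0146,0, 0,0,0.0027,-0.0144,0, 0,0,0.0037,-0.0142,0, 0,0,0.0047,-0.0139,0, 0,0,0.0057,-0.0135,0, 0,0,0.0066,-0.0131,0, 0,0,0.0075,-0.0126,0, 0,0,0.0084,-0.012,0, 0,0,0.0092,-0.0114,0]' 15
python3 -m jog '[0,0,0.01,-0.0107,0, 0,0,0.0107,-0.01,0, 0,0,0.0114,-0.0092,0, 0,0,0.012,-0.0084,0, 0,0,0.0126,-0.0075,0, 0,0,0.0131,-0.0066,0, 0,0,0.0135,-0.0057,0, 0,0,0.0139,-0.0047,0, 0,0,0.0142,-0.0037,0, 0,0,0,0,0]' 15
```

```text
time: 6.18
position: [0.5212, 0.0712, 0.2366]
tool_rot: [0.643, 0.766, -0.002, -0.001]
ft_force: [-1.7, -2.9, -1.5]
grip_width: 0.0096
grip_force: 15.0
time: 7.42
position: [0.6347, 0.0899, 0.3054]
tool_rot: [0.644, 0.765, 0.0, 0.003]
ft_force: [-0.8, -2.9, 5.8]
grip_width: 0.0092
grip_force: 15.0
```

```bash
python3 -m jog '[0,0,0.004,-0.0009,0, 0,0,0.004,-0.0008,0, 0,0,0.004,-0.0007,0, 0,0,0.002,-0.0002,0, 0,0,0.001,0,0, 0,0,0,0,0]' 15
python3 - <<'E'
from h import *
o=robot.get_obs();print(o["position"],o["ft_force"])
p=[.5897,.0817,.171]
for c in ["scene","side"]:
    im=robot.camera(c);cv2.imwrite(f"pics/{c}2.png",im)
    r=robot.look_for(c,"knuckle");print(c,[(x["extent"],x["conf"]) for x in r[:2]],proj(c,c2w(p,[.019,-.169,.14])))
a=cv2.imread("pics/scene2.png")[100:250,205:345]; b=cv2.imread("pics/side2.png")[85:235,180:320]
o=np.hstack([cv2.resize(i,(400,429),interpolation=cv2.INTER_CUBIC) for i in (a,b)]);cv2.imwrite("pics/c2.png",o)
E
```

```text
time: 8.18
position: [0.6464, 0.0919, 0.3074]
tool_rot: [0.644, 0.765, -0.002, 0.0]
ft_force: [-4.2, -5.9, 7.6]
grip_width: 0.0091
grip_force: 15.0
[0.64644437 0.09187409 0.30740272] [-4.16669572 -5.86892474  7.59904492]
scene [([262.5, 212.3, 24.8, 19.5], 0.64)] [[254.80214652 214.25104595]]
side [([244.1, 149.0, 22.8, 36.4], 0.56)] [[250.94801198 141.84448056]]
```

View pics/c2.png

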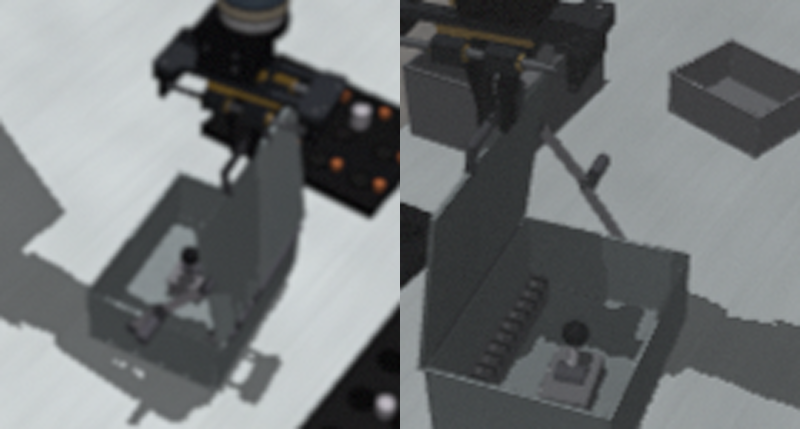

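```bash
python3 -m jog '[0,0,0.003,0.001,0, 0,0,0.002,0,0, 0,0,0,0,0,0,0,0,0,0]' 15
python3 -m jog '[0,0,-0.005,0,0, 0.02,0,0,0,0, 0.02,0,0,0,0]' 15
python3 - <<'E'
from h import *
print(robot.get_obs()["position"])
for c in ["scene","side"]:
    im=robot.camera(c);cv2.imwrite(f"pics/{c}3.png",im)
a=cv2.imread("pics/scene3.png")[130:230,215:325]; b=cv2.imread("pics/side3.png")[105:205,200:310]
cv2.imwrite("pics/c3.png",np.hstack([cv2.resize(i,(400,364),interpolation=cv2.INTER_CUBIC) for i in (a,b)]))
E
```

```text
time: 8.88
position: [0.6478, 0.0921, 0.3075]
tool_rot: [0.644, 0.765, -0.006, -0.002]
ft_force: [-14.4, -8.0, 16.0]
grip_width: 0.0095
grip_force: 15.0
time: 9.25
position: [0.6471, 0.0942, 0.3045]
tool_rot: [0.644, 0.765, -0.0, -0.001]
ft_force: [-0.9, -0.8, 0.5]
grip_width: 0.0181
grip_force: 0.7
[0.64707317 0.09418345 0.30454216]
```

View pics/c3.png

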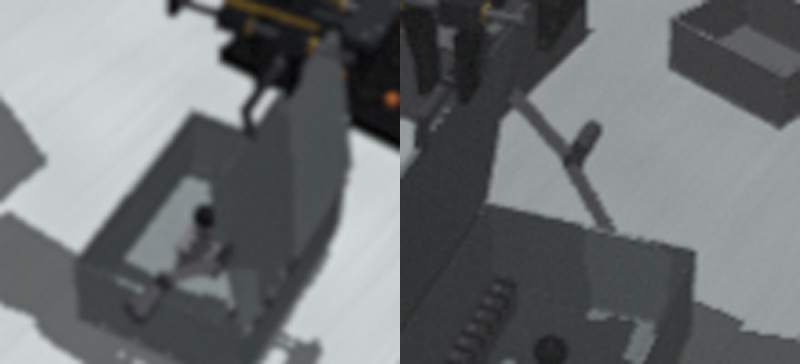

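```bash
python3 -m jog '[0.03,0,0,-0.02,0, 0.03,0,0,-0.03,0, 0.03,0,-0.02,-0.03,0, 0.03,0,-0.05,0,0, 0.03,0,-0.05,0,0, 0.087,0,0,0,-1, 0.087,0,0,0,-1, 0.087,0,0,0,-1,0.087,0,0,0,-1, 0.087,0,0,0,-1, 0.087,0,0,0,-1,0.087,0,0,0,-1, 0.087,0,0,0,-1, 0.087,0,0,0,-1,0.087,0,0,0,0]' 15
python3 - <<'E'
from h import *
o=robot.get_obs();im=robot.camera("wrist");cv2.imwrite("pics/w4.png",im)
print(o["position"],o["tool_rot"],o["q"])
for l in ["switch_base","switch_tip","knuckle"]:
    for x in robot.look_for("wrist",l)[:3]: print(l,x["extent"],x["conf"])
for c in ["scene","side"]:
    robot.camera(c)
    for l in ["switch_tip","knuckle"]:
        print(c,l,[(x["extent"],x["conf"]) for x in robot.look_for(c,l)[:2]])
E
```

```text
time: 11.22
position: [0.5298, 0.0736, 0.3846]
tool_rot: [-0.085, 0.996, 0.0, 0.0]
ft_force: [0.6, 0.3, -0.3]
grip_width: 0.0868
grip_force: 0.0
[0.529838   0.07363643 0.38464287] [-8.51790337e-02  9.96365578e-01  3.87929761e-04  1.29277570e-04] [-7.13647552e-02  2.64970171e-01  1.46183185e+00  8.16630727e-04
  1.41465633e+00 -1.81285278e+00]
switch_base [264.1, 174.8, 45.7, 35.9] 0.61
switch_tip [253.8, 186.1, 17.6, 21.5] 0.85
knuckle [131.8, 216.3, 59.5, 74.2] 0.65
scene switch_tip []
scene knuckle []
side switch_tip [([209.8, 161.6, 44.6, 101.1], 0.44)]
side knuckle [([243.6, 146.8, 25.0, 41.6], 0.59)]
```

View pics/w4.png

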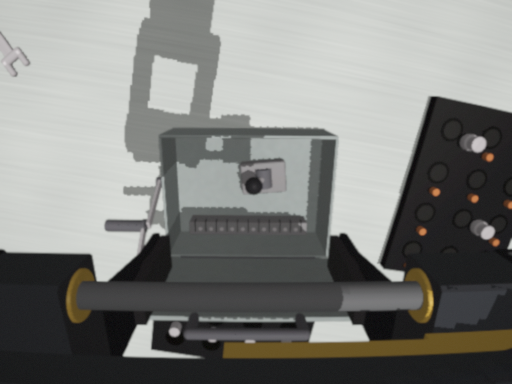

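Run:
```python
from h import *
o=robot.get_obs();R=Ro.from_quat(o["tool_rot"]).as_matrix()
p=[.5897,.0817,.171]
def tocase(X):
    d=X[:2]-np.array(p[:2]);c,s=np.cos(p[2]),np.sin(p[2]);return np.round([c*d[0]+s*d[1],-s*d[0]+c*d[1],X[2]],4)
print("tcp case",tocase(o["position"]))
for n,px,z in [("ball",(254,186),.0655),("base",(263.5,176.5),.029),("b1",(240,164),.029),("b2",(284,159),.029),("b3",(287,190),.029),("pin end",(106,226),.14),("FL",(336,131),.09),("FR",(162,132),.09)]:
    X=onz(px,z,o);print(n,np.round(X,4),tocase(X),"tool:",np.round(R.T@(X-o["position"]),4))
```

```text
tcp case [-0.0608  0.0019  0.3851]
ball [0.5748 0.0892 0.0655] [-0.0134  0.0099  0.0655] tool: [-0.0474  0.008   0.3196]
base [0.5673 0.1034 0.029 ] [-0.0184  0.0252  0.029 ] tool: [-0.0425  0.0233  0.3561]
b1 [0.554  0.0641 0.029 ] [-0.0381 -0.0113  0.029 ] tool: [-0.0227 -0.0132  0.3561]
b2 [0.5347 0.1293 0.029 ] [-0.0461  0.0563  0.029 ] tool: [-0.0147  0.0544  0.3561]
b3 [0.5825 0.1441 0.029 ] [0.0035 0.0627 0.029 ] tool: [-0.0644  0.0607  0.3561]
pin end [ 0.6393 -0.0938  0.14  ] [ 0.019  -0.1814  0.14  ] tool: [-0.0797 -0.1833  0.2451]
FL [0.475  0.1809 0.09  ] [-0.0961  0.1173  0.09  ] tool: [0.0352 0.1154 0.2951]
FR [ 0.5158 -0.045   0.09  ] [-0.0944 -0.1123  0.09  ] tool: [ 0.0337 -0.1142  0.2951]
```

```bash
python3 -m jog '[0.045,-0.042,0.005,0,0, 0.045,0,0,0.03,0, 0.045,0,0,0.05,0, 0.045,0,0,0.05,0, 0.045,0,0,0.05,0, 0.045,0,0,0.05,0, 0.045,0,0,0.03,0, 0.045,0,0,0,0]' 15
python3 - <<'E'
from h import *
o=robot.get_obs();im=robot.camera("wrist");cv2.imwrite("pics/w5.png",im)
print(o["position"],o["ft_force"],o["grip_width"])
E
```

```text
time: 12.72
position: [0.5682, 0.0853, 0.1227]
tool_rot: [-0.086, 0.996, 0.0, -0.003]
ft_force: [1.1, -0.6, 0.3]
grip_width: 0.0449
grip_force: 0.0
[0.56824099 0.08528409 0.12273797] [ 1.09609864 -0.6420189   0.30594097] 0.04491548978562495
```

View pics/w5.png

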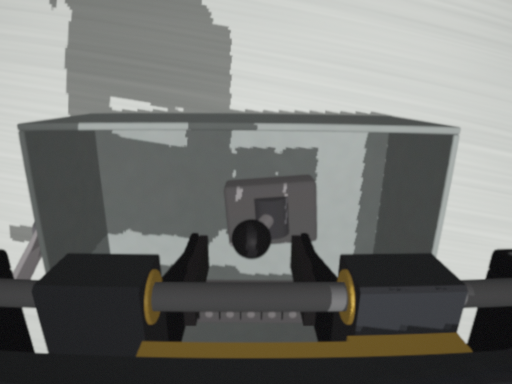

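```bash
python3 -m jog '[0.045,0,0,0.024,0, 0.045,0,0,0.024,0, 0.045,0,0,0,0, 0.045,0,0.01,0,0, 0.045,0,0.01,0,0, 0.045,0,0.01,0,0, 0.045,0,0.01,0,0, 0.045,0,0.006,0,0, 0.045,0,0.006,0,0, 0.045,0,0,0,0]' 15
```

```text
time: 14.02
position: [0.5612, 0.1338, 0.0766]
tool_rot: [-0.087, 0.996, -0.003, -0.0]
ft_force: [1.6, -12.2, 0.2]
grip_width: 0.0456
grip_force: 6.1
```

```bash
python3 -m jog '[0.045,0,-0.008,0,0, 0.045,0,0,-0.025,0, 0.045,0,0,-0.04,0, 0.045,0,0,-0.06,0, 0.045,0,0,-0.06,0,0.045,0,0,0,0]' 15
python3 - <<'E'
from h import *
o=robot.get_obs();im=robot.camera("wrist")
side=robot.camera("side")
p=[.5897,.0817,.171]
print(o["position"],o["ft_force"])
for l in ["switch_base","switch_tip","knuckle"]:
    for x in robot.look_for("wrist",l)[:2]: print(l,x["extent"],x["conf"])
x=robot.look_for("wrist","switch_tip")[0]["extent"];X=onz(x[:2],.0655,o)
d=X[:2]-np.array(p[:2]);c,s=np.cos(p[2]),np.sin(p[2]);print("ball case",c*d[0]+s*d[1],-s*d[0]+c*d[1])
cv2.imwrite("pics/c6.png",np.hstack([cv2.resize(i,(400,300)) for i in (im,side[95:245,140:340])]))
E
```

```text
time: 14.78
position: [0.5653, 0.1295, 0.2674]
tool_rot: [-0.086, 0.996, 0.0, 0.006]
ft_force: [0.0, 0.2, -0.9]
grip_width: 0.0451
grip_force: 0.0
[0.56529894 0.12947671 0.26735438] [ 0.02281443  0.19293943 -0.88802797]
switch_base [226.4, 162.1, 61.5, 46.3] 0.81
switch_base [162.3, 223.9, 323.7, 252.9] 0.67
switch_tip [239.8, 170.2, 24.4, 30.7] 0.62
knuckle [43.2, 236.9, 83.2, 145.0] 0.92
ball case -0.01735543857966345 0.0421009240364021
```

View pics/c6.png

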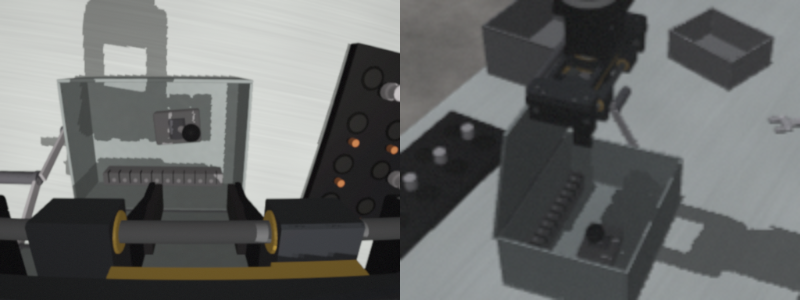

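Run:
```python
from h import *
p=[.5897,.0817,.171];c,s=np.cos(p[2]),np.sin(p[2])
def tc(X):
    d=X[:2]-np.array(p[:2]);return np.round([c*d[0]+s*d[1],-s*d[0]+c*d[1]],4)
o=robot.get_obs();o1=dict(position=np.array([.5682,.0853,.1227]),tool_rot=o["tool_rot"])
for n,px,z,q in [("ball0",(251,238),.0655,o1),("blkL",(225,188),.029,o1),("blkR",(315,181),.029,o1),("ball1",(244.5,168),.0655,o),("blkL",(197,140),.029,o),("blkR",(255,138),.029,o)]:print(n,tc(onz(px,z,q)))
# finger position check and pin targets
for X in ([.019,-.169,.14],[.06,-.169,.082],[-.02,-.169,.07]):print(c2w(p,X))
print(tc(o["position"]))
```

```text
ball0 [-0.0129  0.0095]
blkL [-0.0366 -0.0097]
blkR [-0.0421  0.0569]
ball1 [-0.0289  0.0474]
blkL [-0.053  -0.0067]
blkR [-0.0553  0.0588]
[[ 0.63718125 -0.08160196  0.14      ]]
[[ 0.67758327 -0.07462508  0.082     ]]
[[ 0.59875006 -0.08823851  0.07      ]]
[-0.0201  0.0512]
```

```bash
python3 -m jog '[0.05,0,0,-0.05,0, 0.05,-0.0075,-0.045,0,0, 0.05,-0.0078,-0.045,0,0, 0.05,-0.0078,-0.045,0,0, 0.05,-0.0078,-0.046,0,0, 0.05,-0.0078,-0.046,0,1, 0.05,0,0,0,1, 0.05,0,0,0,1, 0.05,0,0,0,1, 0.05,0,0,0,1, 0.05,0,0,0,1, 0.05,0,0,0,1, 0.05,0,0,0,1, 0.05,0,0,0,1, 0.05,0,0,0,1, 0.05,0,0,0,1, 0.05,0,0,0,1, 0.05,0,0,0,1, 0.05,0,0,0,1]' 15
python3 -m jog '[0.05,0,0,0,1, 0.05,0,0,0,1, 0.05,0,0,0,1, 0.05,0,0,0,1, 0.05,0,0,0,1, 0.05,0,0,0,1, 0.05,0,0,0,1, 0.05,0,0,0,1, 0.05,0,0,0,1, 0.05,0,0,0,1, 0.05,0,0,0,1, 0.05,0,0,0,1, 0.05,0,0,0,1,0.05,0,0,0,0,0.05,0,0,0,0]' 15
python3 - <<'E'
from h import *
o=robot.get_obs();im=robot.camera("wrist");cv2.imwrite("pics/w7.png",im)
p=[.5897,.0817,.171];c,s=np.cos(p[2]),np.sin(p[2])
d=o["position"][:2]-np.array(p[:2]);print("tcp case",c*d[0]+s*d[1],-s*d[0]+c*d[1],o["position"],o["q"],o["tool_rot"],o["time"])
R=Ro.from_quat(o["tool_rot"]).as_matrix();print(np.degrees(np.arctan2(R[1,1],R[0,1])))
for x in robot.look_for("wrist","knuckle")[:2]: print(x["extent"],x["conf"])
E
```

```text
time: 17.45
position: [0.6389, -0.0882, 0.3099]
tool_rot: [0.908, 0.419, -0.001, -0.001]
ft_force: [0.0, -1.0, 0.3]
grip_width: 0.0497
grip_force: 0.0
time: 19.32
position: [0.6392, -0.0883, 0.311]
tool_rot: [0.766, -0.643, -0.001, 0.0]
ft_force: [0.2, -0.4, -0.5]
grip_width: 0.0503
grip_force: 0.0
tcp case 0.019838092572397038 -0.17594407363091763 [ 0.63918878 -0.08830214  0.31103456] [-3.10182363e-01  4.94450740e-01  1.29760077e+00  4.65715391e-05
  1.35133338e+00  2.65674590e+00] [ 7.66083116e-01 -6.42740894e-01 -8.38143192e-04  3.17904921e-04] 19.325
-169.9930113773282
[244.4, 210.4, 80.5, 72.9] 0.69
```

View pics/w7.png

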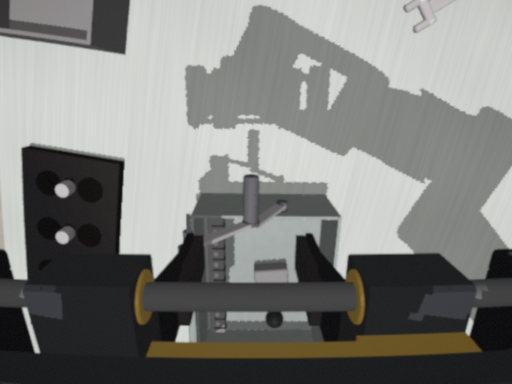

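```bash
python3 -m jog '[0.04,-0.002,0.0015,0.03,0, 0.04,0,0,0.04,0, 0.04,0,0,0.04,0, 0.04,0,0,0.03,0, 0.04,0,0,0.024,0, 0.04,0,0,0,0]' 15
python3 -m jog '[0,0,0,0,0, 0,0,0,0,0, 0,0,0,0,0, 0,0,0,0,0, 0,0,0,0,0]' 12
python3 -c "
import numpy as np
t=np.radians(np.linspace(60.9,8.5,28));x=-20+81*np.cos(t);z=70+81*np.sin(t)
for a in range(27):print(round(-(x[a+1]-x[a])/1000,4),round(-(z[a+1]-z[a])/1000,4))"
```

```text
time: 20.18
position: [0.6361, -0.0862, 0.1459]
tool_rot: [0.766, -0.643, -0.002, 0.001]
ft_force: [0.5, 0.3, 0.3]
grip_width: 0.0403
grip_force: 0.0
time: 20.8
position: [0.6382, -0.0868, 0.1489]
tool_rot: [0.765, -0.644, 0.001, -0.0]
ft_force: [-0.1, 1.3, 2.9]
grip_width: 0.0156
grip_force: 12.0
-0.0024 0.0014
-0.0023 0.0015
-0.0023 0.0015
-0.0022 0.0016
-0.0022 0.0017
-0.0021 0.0018
-0.002 0.0018
-0.002 0.0019
-0.0019 0.002
-0.0019 0.002
-0.0018 0.0021
-0.0017 0.0021
-0.0016 0.0022
-0.0016 0.0023
-0.0015 0.0023
-0.0014 0.0024
-0.0013 0.0024
-0.0012 0.0024
-0.0012 0.0025
-0.0011 0.0025
-0.001 0.0026
-0.0009 0.0026
-0.0008 0.0026
-0.0007 0.0026
-0.0006 0.0027
-0.0005 0.0027
-0.0005 0.0027
```

```bash
python3 -m jog '[0,0,-0.0024,0.0014,0, 0,0,-0.0023,0.0015,0, 0,0,-0.0023,0.0015,0, 0,0,-0.0022,0.0016,0, 0,0,-0.0022,0.0017,0, 0,0,-0.0021,0.0018,0, 0,0,-0.002,0.0018,0, 0,0,-0.002,0.0019,0, 0,0,-0.0019,0.002,0, 0,0,-0.0019,0.002,0]' 12
python3 -m jog '[0,0,-0.0018,0.0021,0, 0,0,-0.0017,0.0021,0, 0,0,-0.0016,0.0022,0, 0,0,-0.0016,0.0023,0, 0,0,-0.0015,0.0023,0, 0,0,-0.0014,0.0024,0, 0,0,-0.0013,0.0024,0, 0,0,-0.0012,0.0024,0]' 12
python3 - <<'E'
from h import *
o=robot.get_obs();im=robot.camera("side");im2=robot.camera("scene")
print(o["position"],o["ft_force"])
cv2.imwrite("pics/c8.png",np.hstack([cv2.resize(i,(400,300)) for i in (im[75:255,130:370],im2[95:245,170:370])]))
E
```

```text
time: 22.05
position: [0.658, -0.0834, 0.1304]
tool_rot: [0.765, -0.644, -0.0, 0.001]
ft_force: [-2.4, -5.1, 1.6]
grip_width: 0.0158
grip_force: 12.0
time: 23.05
position: [0.6691, -0.0815, 0.1122]
tool_rot: [0.765, -0.644, -0.001, 0.001]
ft_force: [-4.1, -5.5, 4.6]
grip_width: 0.0155
grip_force: 12.0
[ 0.66914961 -0.08150007  0.11219633] [-4.12089127 -5.54243965  4.6056332 ]
```

View pics/c8.png

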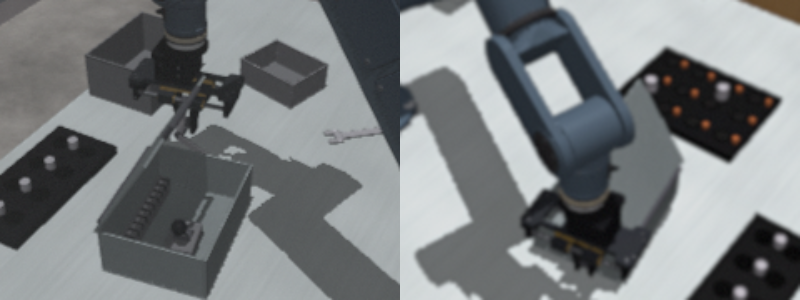

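```bash
python3 -m jog '[0,0,-0.0009,0.0016,0, 0,0,-0.0008,0.0016,0, 0,0,-0.0007,0.0016,0, 0,0,-0.0006,0.0017,0, 0,0,-0.0006,0.0017,0, 0,0,-0.0005,0.0017,0, 0,0,0,0,0]' 12
python3 -m jog '[0.05,0,0,0,0, 0.05,0,0,0,0, 0.05,0,0,-0.005,0, 0.05,0,0,-0.02,0, 0.05,0,0,-0.05,0, 0.05,0.02,0,-0.06,0, 0.05,0.05,0,-0.05,0, 0.05,0.05,0,0,0]' 12
```

```text
time: 24.02
position: [0.6735, -0.0807, 0.1015]
tool_rot: [0.765, -0.644, -0.001, 0.001]
ft_force: [-1.2, -4.5, -2.0]
grip_width: 0.0154
grip_force: 12.0
time: 25.02
position: [0.6972, -0.1936, 0.2901]
tool_rot: [0.766, -0.643, 0.007, -0.002]
ft_force: [-0.0, 0.6, -0.1]
grip_width: 0.0504
grip_force: 0.0
```

```bash
python3 -m jog '[0.05,0,0,0,0,0.05,0,0,0,0,0.05,0,0,0,0,0.05,0,0,0,0,0.05,0,0,0,0,0.05,0,0,0,0,0.05,0,0,0,0,0.05,0,0,0,0,0.05,0,0,0,0,0.05,0,0,0,0,0.05,0,0,0,0,0.05,0,0,0,0,0.05,0,0,0,0,0.05,0,0,0,0,0.05,0,0,0,0,0.05,0,0,0,0]' | head -2
python3 -m jog '[0.05,0,0,0,0,0.05,0,0,0,0,0.05,0,0,0,0,0.05,0,0,0,0,0.05,0,0,0,0,0.05,0,0,0,0,0.05,0,0,0,0,0.05,0,0,0,0,0.05,0,0,0,0,0.05,0,0,0,0,0.05,0,0,0,0,0.05,0,0,0,0,0.05,0,0,0,0,0.05,0,0,0,0,0.05,0,0,0,0,0.05,0,0,0,0,0.05,0,0,0,0,0.05,0,0,0,0,0.05,0,0,0,0,0.05,0,0,0,0]' |head -2
python3 -m jog '[0.05,0,0,0,0,0.05,0,0,0,0,0.05,0,0,0,0,0.05,0,0,0,0,0.05,0,0,0,0,0.05,0,0,0,0,0.05,0,0,0,0,0.05,0,0,0,0,0.05,0,0,0,0,0.05,0,0,0,0,0.05,0,0,0,0,0.05,0,0,0,0,0.05,0,0,0,0,0.05,0,0,0,0,0.05,0,0,0,0,0.05,0,0,0,0]' | head -2
python3 - <<'E'
from h import *
o=robot.get_obs();im=robot.camera("side");im2=robot.camera("scene")
print(o["position"],o["ft_force"],o["time"])
cv2.imwrite("pics/c9.png",np.hstack([cv2.resize(i,(400,300)) for i in (im[75:255,130:370],im2[95:245,170:370])]))
E
```

```text
time: 27.02
position: [0.6941, -0.1925, 0.2812]
time: 29.52
position: [0.6941, -0.1925, 0.2812]
time: 31.52
position: [0.6941, -0.1925, 0.2812]
[ 0.69407197 -0.19249087  0.28124477] [ 0.00714562 -0.42850467  0.43634652] 31.525
```

View pics/c9.png

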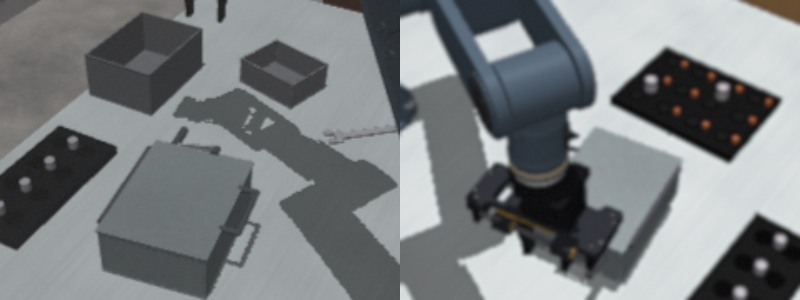

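```bash
python3 -m jog '[0.05,0,0,0,0,0.05,0,0,0,0,0.05,0,0,0,0,0.05,0,0,0,0,0.05,0,0,0,0,0.05,0,0,0,0,0.05,0,0,0,0,0.05,0,0,0,0,0.05,0,0,0,0,0.05,0,0,0,0,0.05,0,0,0,0,0.05,0,0,0,0,0.05,0,0,0,0,0.05,0,0,0,0,0.05,0,0,0,0,0.05,0,0,0,0]' | head -1
python3 - <<'E'
from h import *
a=cv2.imread("pics/side0.png");b=robot.camera("side")
r=lambda i:cv2.resize(i[140:200,200:300],(400,240),interpolation=cv2.INTER_CUBIC)
cv2.imwrite("pics/c10.png",np.hstack([r(a),r(b)]))
E
```

```text
time: 33.62
```

View pics/c10.png

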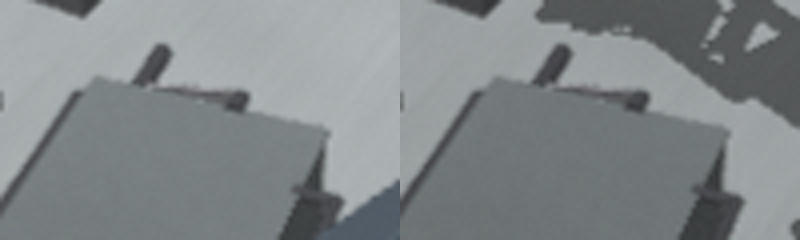

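The lid corners, the pin and the stay in the new picture (right) sit at the same pixels as in the starting picture (left), so the lid is fully shut.

```bash
python3 -c "
from rig import robot
print(robot.hand_in())"
```

```text
the job is handed in; nothing more can be done
None
```

The lid was raised until its stay locked, the switch was thrown, and the stay was broken so the lid sank shut without a visible slam; I handed the job in at about 34 s, and the hand-in call returned no verdict.

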